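# Find the full tea caddy by its weight

### The job

One of the three identical caddies in the display rack still holds tea: heft them to feel which is the heavy one, and stand it upright on the free part of the tea tray, setting it down gently. Leave the two empty ones in their own bays of the rack, leaning as they were, and do not disturb the cup, sugar pot and spoon on the tray.

Things in the scene. Friction and masses are not known exactly. Their poses are not given: they have to be found in the camera images.
- caddy_a: closed red tea caddy, brass bands: 48 mm thick (x), 90 wide (y), 150 tall (z); origin at the centre of its underside, z towards its flush, fixed lid. All look alike, about 170 g; exactly one also holds a tea brick, about 450 g more. It leans 29 degrees (0.5 rad), lid end away from the robot (rack's +x), and comes out of the rack along its own z; the top 70 mm are free on both x faces.
- caddy_b: closed red tea caddy, brass bands: 48 mm thick (x), 90 wide (y), 150 tall (z); origin at the centre of its underside, z towards its flush, fixed lid. All look alike, about 170 g; exactly one also holds a tea brick, about 450 g more. It leans 29 degrees (0.5 rad), lid end away from the robot (rack's +x), and comes out of the rack along its own z; the top 70 mm are free on both x faces.
- caddy_c: closed red tea caddy, brass bands: 48 mm thick (x), 90 wide (y), 150 tall (z); origin at the centre of its underside, z towards its flush, fixed lid. All look alike, about 170 g; exactly one also holds a tea brick, about 450 g more. It leans 29 degrees (0.5 rad), lid end away from the robot (rack's +x), and comes out of the rack along its own z; the top 70 mm are free on both x faces.
- rack: dark wooden display rack, fixed, foot 150 (x) x 400 (y) mm, origin at the centre of its underside. Three bays along y, 115 mm apart (middle one at y = 0), one caddy in each, standing on a sloping ledge with its +x face on a leaning board that reaches 76 mm up it (and bears on it until it is drawn out or off the board). A caddy's underside centre is at x = -25 mm, 55 mm high.
- tray: fixed wooden tea tray, 300 (x) x 220 (y) mm, floor 8 mm above the table, rim 20 mm high; origin at the centre of its underside; cup and sugar pot stand at its +x end.
- tray_spot (a point): middle of the free part of the tray's floor (50 mm from the tray's centre towards its -x end, 8 mm above the table), axes as the tray's; the spoon lies about 80 mm from it towards +x.
- cup: white porcelain cup, 76 mm across, 60 mm tall, on the tray; origin at the centre of its underside.
- sugar_pot: white lidded sugar pot, 68 mm across, 85 mm tall, on the tray; origin at the centre of its underside.
- spoon: steel spoon, 150 mm long, lying across the tray (along its y) just short of the cups.
There are look-alikes about, which are no part of the job. Leave any blue or turquoise look-alike of the caddy_c alone. Leave any blue look-alike of the caddy_a alone.

How it is judged:
At the end, for the whole second after the job is handed in: The full caddy stands by itself on the tray's floor (its full weight on the tray, upright within 0.08 rad, origin below 20 mm); the two empty ones are within 20 mm of where they stood in the rack, leaning within 0.12 rad of 0.5 rad; all at rest (((contact force between caddy_a and tray above 3.5 N and angle between caddy_a's own z axis and vertical below 0.08 rad and height (world z) of caddy_a below 0.02 m and linear speed of each of caddy_a, caddy_b, caddy_c below 0.02 m/s and distance of each of caddy_b, caddy_c from where it was at the start of the episode below 0.02 m and angle between caddy_b's own z axis and vertical between 0.38 and 0.62 rad and angle between caddy_c's own z axis and vertical between 0.38 and 0.62 rad) or (contact force between caddy_b and tray above 3.5 N and angle between caddy_b's own z axis and vertical below 0.08 rad and height (world z) of caddy_b below 0.02 m and linear speed of each of caddy_b, caddy_a, caddy_c below 0.02 m/s and distance of each of caddy_a, caddy_c from where it was at the start of the episode below 0.02 m and angle between caddy_a's own z axis and vertical between 0.38 and 0.62 rad and angle between caddy_c's own z axis and vertical between 0.38 and 0.62 rad) or (contact force between caddy_c and tray above 3.5 N and angle between caddy_c's own z axis and vertical below 0.08 rad and height (world z) of caddy_c below 0.02 m and linear speed of each of caddy_c, caddy_a, caddy_b below 0.02 m/s and distance of each of caddy_a, caddy_b from where it was at the start of the episode below 0.02 m and angle between caddy_a's own z axis and vertical between 0.38 and 0.62 rad and angle between caddy_b's own z axis and vertical between 0.38 and 0.62 rad))); the robot touches nothing.
It fails at once if the cup, sugar pot or spoon is shifted more than 30 mm (distance of any of cup, sugar_pot, spoon from where it was at the start of the episode above 0.03 m).
It fails at once if the cup or sugar pot is tipped over 0.35 rad (angle between any of cup, sugar_pot's own z axis and vertical above 0.35 rad).
It fails at once if a caddy is dropped or banged onto the tray (over 80 N) (contact force between any of caddy_a, caddy_b, caddy_c and tray above 80 N).
It also fails if it takes over 72 s, if anything falls off the work surface, if the arm or the gripper's body presses on something with over 40 N, if the wrist force passes 120 N, or if a joint passes its speed limit or range.

### The arm

A 6-joint arm with a two-finger parallel gripper is mounted at the origin on the work surface. World frame = base frame: x ahead of the robot, y to its left, z up, the work surface at z = 0. Lengths are in m, angles in rad, forces in N, time in s.
With the tool pointing down it reaches from about 0.375 to 0.9 m from the base axis. Payload 3.1 kg.
Tool frame: the origin (TCP) lies where the fingers leave the gripper's body, on its centre line; the fingertips stand 70 mm ahead of it and the grasp point (between the pads) lies 51 mm ahead of it (robot.tip_reach is the distance from the TCP to the fingertips, in m); z points along the fingers, y is the line along which they close (so a half turn about z gives the same grasp; the last joint's range is limited). The gripper opens to 87 mm and grips with 3 to 60 N. Pads are 19 mm wide; open, the fingers measure 117 mm over their backs; the gripper's body (75 mm by 190 mm) begins 51 mm behind the grasp point.
Start: joints at [-1.478, 0.527, 1.433, -0, 1.181, -0.178], TCP at [0.168, -0.602, 0.292] pointing down, gripper open.
Joint ranges: [-3.08, 3.08], [-0.75, 2.2], [0.22, 2.44], [-1.43, 4.57], [0, 2.65], [-2.85, 2.85]. Speed limits (rad/s): [2.79, 2.79, 3.14, 3.14, 3.14, 3.14].

### API

Orientations are given as a unit quaternion [x, y, z, w].
In Python, from rig import robot gives the robot as it stands.
- The arm moves only by the tool carry_out, never from a script. Its argument "rows" is a list that holds one entry, the list of rows, each a list of 6 numbers: the shift along the tool's x, y, z in mm, then the turn, a rotation vector about the tool's x, y, z in units of 8 degrees (1.0 is 8 degrees). A call has 1 to 20 rows; each row is the pose to reach, as a shift and turn from the pose commanded when the call began, along the tool's axes at that moment; what a row does not reach only later rows make up. A row lasts 1/10 s, in which the tool goes at most 50 mm and 8.59 degrees, less where a joint would pass 70% of its speed; a pose out of reach is approached as far as the arm can. A call with a gripper value outside its range is refused whole. "fingers" is the opening, from 0 (shut) to 1 (fully open), set as the call begins (left out, the last holds). The fingers move at their own pace and stop on an object; "grip_force" is the grip in N (left out, the last holds). Time passes only in rows, so rows that repeat a pose let the fingers close. It gives the time, the measured TCP pose, the force and the opening at its end, in the units of the state.
- robot.get_obs(): the state, without advancing time (a new reading comes with each control period).
- robot.camera(name): name is "scene" or "top" or "wrist"; returns a dict with "color" (480x640x3 uint8, red, green, blue), "depth" (480x640 float32, m along the optical axis (not along the pixel's ray), 0 where there is no reading), "K" (3x3 intrinsics, pixels), "camera_from_world" (4x4, takes a point from world to camera coordinates). Camera axes: x right, y down, z forward; pixel columns grow to the right and rows downward; lengths in m; the calibration is good to about 2 mm. A picture is of the moment at which its call begins.
- robot.hand_in(): hands the job in, once; it reports no verdict.
The state is a dict: "time": time; "q": joint angles; "joint_velocities": joint speeds; "joint_torque": joint torques, N m; "position": TCP position; "tool_rot": TCP orientation; "ft_force": force on the tool from outside, world axes, zero at the start; "moment": the same for the moment, N m; "grip_width": finger opening in m.
Only numpy, scipy, OpenCV 4.12 (cv2) and the standard library are available. Lean on these libraries where they do the work, as an engineer would, in place of code of your own. Each camera call takes 0.05 s, during which the arm holds its last target. There are 200 camera calls.

## Working session

There is one attempt and no reset: what is moved stays moved. The work goes in short steps, Python scripts to look and compute and a tool call to move; the robot and the scene stay as the last step left them, time stands still between calls to the robot, and variables do not carry over. Pictures are saved under pics/ and viewed, on a budget of 10 in all, crops included, one or two more only if the job needs it, and the job is handed in when it is done.

Besides the shell and the picture viewer there is one more tool, called after ">>>" by a JSON object that holds its "method" and its "body", one argument or row to a line. carry_out: Moves the arm, as the interface text tells. Its arguments: {"type":"object","properties":{"rows":{"type":"array"},"fingers":{"type":"number"},"grip_force":{"type":"number"}},"required":["rows"]}

```bash
mkdir -p pics; ls; python3 - <<'E'
from rig import robot
import cv2,numpy as np
o=robot.get_obs();print({k:np.round(v,3) for k,v in o.items()})
for n in("scene","top"):
    c=robot.camera(n);cv2.imwrite(f"pics/{n}0.png",c["color"][:,:,::-1]);print(c["K"],c["camera_from_world"].round(3))
    np.savez(f"{n}0.npz",**c)
E
```

```text
pics
{'time': np.float64(0.0), 'q': array([-1.477,  0.528,  1.434, -0.   ,  1.181, -0.178]), 'joint_velocities': array([-0.001, -0.001, -0.003,  0.001, -0.001,  0.001]), 'joint_torque': array([  0.   , -44.004, -17.659,   0.063,   0.058,  -0.   ]), 'position': array([ 0.168, -0.601,  0.291]), 'tool_rot': array([ 0.991,  0.135,  0.   , -0.001]), 'ft_force': array([ 0.293, -0.349,  0.064]), 'moment': array([ 0.033, -0.046, -0.027]), 'grip_width': np.float64(0.087)}
[[611.54703958   0.         323.73328432]
 [  0.         611.54703958 251.9462874 ]
 [  0.           0.           1.        ]] [[ 0.265  0.964 -0.013 -0.18 ]
 [ 0.662 -0.192 -0.725 -0.176]
 [-0.701  0.184 -0.689  1.669]
 [ 0.     0.     0.     1.   ]]
[[556.51039785   0.         317.26410039]
 [  0.         556.51039785 233.9550444 ]
 [  0.           0.           1.        ]] [[ 0.011 -1.    -0.007  0.086]
 [-0.981 -0.009 -0.196  0.382]
 [ 0.196  0.009 -0.981  1.237]
 [ 0.     0.     0.     1.   ]]
```

View pics/top0.png

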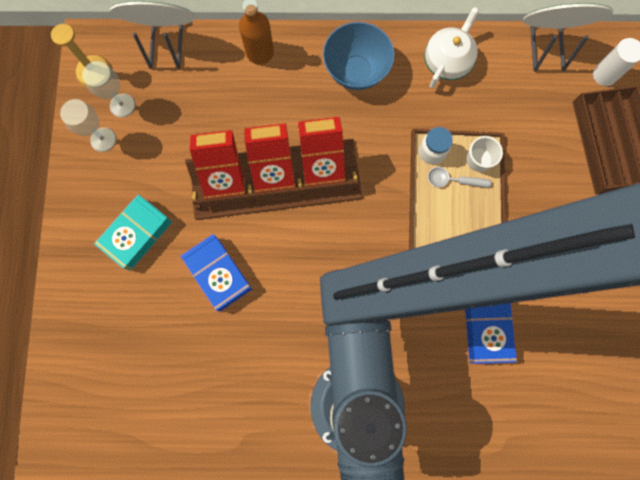

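View pics/scene0.png

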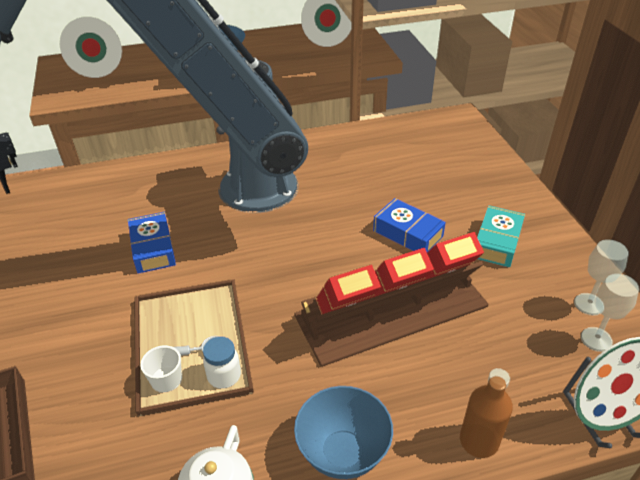

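The top view shows three red caddies (about 218,165; 268,158; 322,152) in a slightly yawed rack. The tray is at (460,190), partly hidden by the arm. In the scene view the tray is whole (135–250, 282–412), and the lids' yellow labels are at (355,285), (410,264) and (460,249).

```bash
cat > h.py <<'E'
import numpy as np,cv2
def ray(c,u,v,z):
    M=c["camera_from_world"];R,t=M[:3,:3],M[:3,3]
    C=-R.T@t;d=R.T@np.linalg.inv(c["K"])@np.array([u,v,1.]);return C+d*(z-C[2])/d[2]
def cloud(c):
    M=c["camera_from_world"];v,u=np.mgrid[:480,:640];d=c["depth"]
    P=np.stack([(u-c["K"][0,2])/c["K"][0,0]*d,(v-c["K"][1,2])/c["K"][1,1]*d,d],-1)
    return (P-M[:3,3])@M[:3,:3]
def blobs(m,a):
    n,l,s,c=cv2.connectedComponentsWithStats(m.astype(np.uint8));return [(l==i) for i in range(1,n) if s[i,4]>a]
E
python3 - <<'E'
from h import *
for n in("scene","top"):
    c=dict(np.load(n+"0.npz"));W=cloud(c);hsv=cv2.cvtColor(c["color"],cv2.COLOR_RGB2HSV);H,S,V=cv2.split(hsv)
    print(n)
    ok=c["depth"]>0
    m=(H>14)&(H<32)&(V>200)&(W[...,2]>.14)&(W[...,2]<.23)
    for b in blobs(m,60):
        v,u=np.nonzero(b);r=cv2.minAreaRect(np.argwhere(b)[:,::-1].astype(np.float32));p=W[b&ok].mean(0);print("label",u.mean().round(1),v.mean().round(1),b.sum(),p.round(4),ray(c,*r[0],.1866).round(4))
    red=((H<6)|(H>174))&(S>150)&(V>60)&ok&(W[...,2]>.03)
    for b in blobs(red,400):
        P=W[b];q=P.mean(0);print("red",b.sum(),q.round(4),P.min(0).round(3),P.max(0).round(3))
        if n=="top":  # front-face normal by SVD on front pts
            for _ in range(6):
                k=np.linalg.svd(P-P.mean(0),full_matrices=False)[2][2];d=(P-P.mean(0))@k;P=P[abs(d)<max(.003,1.5*d.std())]
            print("  n",(k*np.sign(k[2])).round(3),len(P))
    tr=(H>10)&(H<28)&(S<150)&(V>170)&(abs(W[...,2]-.008)<.008)&ok
    for b in blobs(tr,2000):
        v,u=np.nonzero(b);print("floor",b.sum(),u.min(),u.max(),v.min(),v.max())
        P=W[b];print(P.min(0).round(3),P.max(0).round(3),cv2.minAreaRect((P[:,:2]*1000).astype(np.float32)),P[:,2].mean())
    if n=="scene":
      for nm,mm in(("rimtop",(W[...,2]>.012)&(W[...,2]<.026)&(V<140)&ok),):
        for b in blobs(mm,150):
          P=W[b];print(nm,b.sum(),cv2.minAreaRect((P[:,:2]*1000).astype(np.float32)))
E
```

```text
scene
label 413.1 12.2 592 [-0.5679  0.6588  0.1799] [-0.5527  0.6535  0.1866]
label 460.0 247.9 449 [0.5527 0.3164 0.1887] [0.5506 0.3179 0.1866]
label 408.8 264.4 484 [0.5683 0.2025 0.1889] [0.5662 0.2034 0.1866]
label 354.7 282.0 515 [0.584  0.0883 0.1891] [0.5818 0.0893 0.1866]
label 622.0 286.4 407 [0.7154 0.5778 0.167 ] [0.7321 0.5589 0.1866]
label 618.4 343.5 66 [0.855  0.4594 0.207 ] [0.8441 0.4746 0.1866]
label 615.5 363.6 699 [0.8672 0.46   0.1669] [0.8773 0.4369 0.1866]
label 500.4 374.3 158 [0.8543 0.2465 0.2021] [0.8454 0.254  0.1866]
red 2926 [0.5671 0.1892 0.1705] [0.512 0.039 0.062] [0.61  0.362 0.202]
floor 85698 0 639 103 479
[-0.248 -0.641  0.   ] [0.951 0.749 0.014] ((351.1507568359375, 53.96722412109375), (1390.484130859375, 1199.3416748046875), 89.9701156616211) 0.0029978297162608827
floor 11849 0 229 142 259
[-0.251 -0.683  0.   ] [ 0.127 -0.044  0.013] ((-62.26185607910156, -354.3340759277344), (374.0428466796875, 639.3936157226562), 3.1845250129699707) 0.003572692906340478
floor 5660 139 244 286 406
[ 0.343 -0.345  0.002] [ 0.632 -0.136  0.016] ((486.12579345
[... 1623 characters left out ...]
0.5571 0.083  0.1778] [0.533 0.034 0.109] [0.607 0.13  0.202]
  n [-0.868 -0.124  0.481] 758
red 1003 [0.5414 0.1968 0.1773] [0.517 0.15  0.095] [0.591 0.25  0.201]
  n [-0.867 -0.116  0.485] 760
red 1789 [0.5099 0.3059 0.1489] [0.46  0.258 0.044] [0.577 0.369 0.202]
  n [-0.868 -0.118  0.483] 1373
red 686 [0.5167 0.0774 0.1082] [0.492 0.03  0.049] [0.555 0.127 0.148]
  n [-0.872 -0.116  0.475] 597
red 687 [0.501  0.1915 0.1083] [0.477 0.144 0.042] [0.536 0.247 0.146]
  n [-0.872 -0.121  0.474] 602
floor 5051 415 500 134 246
[ 0.36  -0.344  0.   ] [ 0.638 -0.137  0.016] ((494.30352783203125, -242.23428344726562), (202.9447021484375, 278.2319030761719), 87.05565643310547) 0.008170060563013552
```

```bash
cat >> h.py <<'E'
from scipy.spatial.transform import Rotation as Ro, Slerp
YAW=.137
def frame(yaw,lean):  # tool rotation for a caddy frame: [yc,xc,-zc]
    C=(Ro.from_euler('z',yaw)*Ro.from_euler('y',lean)).as_matrix()
    return Ro.from_matrix(np.c_[C[:,1],C[:,0],-C[:,2]])
RR=frame(YAW,.5); A=-RR.as_matrix()[:,2]; XC=RR.as_matrix()[:,1]
LID=dict(R=np.array([.583,.0878,.1866]),M=np.array([.5672,.2018,.1866]),L=np.array([.5517,.3158,.1866]))
def plan(wps,start=None):
    """wps: (pos,Rot,nrows). prints rows from the present pose"""
    from rig import robot
    o=robot.get_obs();p0=np.array(o["position"]);r0=Ro.from_quat(o["tool_rot"])
    print("t",round(float(o["time"]),2),"F",np.round(o["ft_force"],2),"w",round(float(o["grip_width"]),4),"p",p0.round(4))
    p,r=p0,r0
    for q,s,n in wps:
        sl=Slerp([0,1],Ro.concatenate([r,s]))
        for k in range(1,n+1):
            x=p+(q-p)*k/n;y=r0.inv()*sl(k/n)
            d=r0.inv().apply(x-p0)*1000
            print("[%d,%d,%d,%.2f,%.2f,%.2f],"%(*d.round(),*(np.rad2deg(y.as_rotvec())/8)),end="")
        p,r=q,s
    print()
E
python3 - <<'E'
from h import *
print(A,XC)
mid=frame(-.75,.2)
plan([(np.array([.46,-.386,.34]),mid,8),(LID['R']+.1*A,RR,11)])
E
```

```text
[0.4749334  0.06547603 0.87758256] [ 0.86935976  0.11985307 -0.47942554]
t 0.1 F [-0.2  -0.05 -0.56] w 0.0874 p [ 0.1678 -0.6015  0.2914]
[42,-16,-6,0.17,-0.05,-0.49],[85,-32,-12,0.35,-0.10,-0.98],[127,-48,-18,0.52,-0.15,-1.47],[170,-65,-24,0.69,-0.20,-1.96],[212,-81,-30,0.86,-0.25,-2.45],[255,-97,-36,1.04,-0.30,-2.94],[297,-113,-42,1.21,-0.35,-3.43],[339,-129,-48,1.38,-0.40,-3.92],[366,-167,-42,1.53,-0.59,-4.48],[393,-205,-36,1.67,-0.79,-5.03],[419,-243,-30,1.81,-0.98,-5.59],[446,-281,-24,1.95,-1.18,-6.15],[473,-319,-18,2.09,-1.37,-6.71],[499,-357,-12,2.24,-1.57,-7.27],[526,-394,-6,2.38,-1.77,-7.82],[553,-432,0,2.51,-1.97,-8.38],[579,-470,6,2.65,-2.17,-8.94],[606,-508,12,2.79,-2.37,-9.49],[633,-546,18,2.93,-2.58,-10.05],
```

>>> {"method": "carry_out", "body": {
  "rows": [
    [[42,-16,-6,0.17,-0.05,-0.49],[85,-32,-12,0.35,-0.1,-0.98],[127,-48,-18,0.52,-0.15,-1.47],[170,-65,-24,0.69,-0.2,-1.96],[212,-81,-30,0.86,-0.25,-2.45],[255,-97,-36,1.04,-0.3,-2.94],[297,-113,-42,1.21,-0.35,-3.43],[339,-129,-48,1.38,-0.4,-3.92],[366,-167,-42,1.53,-0.59,-4.48],[393,-205,-36,1.67,-0.79,-5.03],[419,-243,-30,1.81,-0.98,-5.59],[446,-281,-24,1.95,-1.18,-6.15],[473,-319,-18,2.09,-1.37,-6.71],[499,-357,-12,2.24,-1.57,-7.27],[526,-394,-6,2.38,-1.77,-7.82],[553,-432,0,2.51,-1.97,-8.38],[579,-470,6,2.65,-2.17,-8.94],[606,-508,12,2.79,-2.37,-9.49],[633,-546,18,2.93,-2.58,-10.05],[633,-546,18,2.93,-2.58,-10.05]]
  ],
  "fingers": 1,
  "grip_force": 30
}}

```text
time: 2.1
position: [0.6313, 0.1006, 0.2715]
tool_rot: [0.633, 0.733, -0.187, -0.163]
ft_force: [-0.9, 0.5, -0.2]
grip_width: 0.0868
```

```bash
python3 - <<'E'
from h import *
from rig import robot
o=robot.get_obs();print(o["q"].round(2),(RR.inv()*Ro.from_quat(o["tool_rot"])).as_rotvec().round(3))
c=robot.camera("wrist");cv2.imwrite("pics/w1.png",c["color"][:,:,::-1])
W=cloud(c);H,S,V=cv2.split(cv2.cvtColor(c["color"],cv2.COLOR_RGB2HSV))
m=(H>14)&(H<32)&(V>180)&(W[...,2]>.15)&(W[...,2]<.22)&(c["depth"]>0)
for b in blobs(m,100):
    P=W[b];print(b.sum(),P.mean(0).round(4),((P.max(0)+P.min(0))/2).round(4))
plan([(LID['R']+.02*A,RR,4)])
E
```

```text
[ 0.01  0.76  1.11 -0.07  1.77 -0.13] [ 0.002 -0.003 -0.008]
8280 [0.5685 0.1996 0.1868] [0.5686 0.1988 0.1865]
4811 [0.5829 0.0956 0.1868] [0.5831 0.0948 0.1869]
t 2.15 F [-0.47 -0.1  -0.05] w 0.0871 p [0.6309 0.0975 0.2722]
[-1,0,20,-0.00,0.01,0.01],[-1,-1,39,-0.01,0.01,0.01],[-2,-1,59,-0.01,0.02,0.02],[-3,-2,79,-0.02,0.03,0.03],
```

View pics/w1.png

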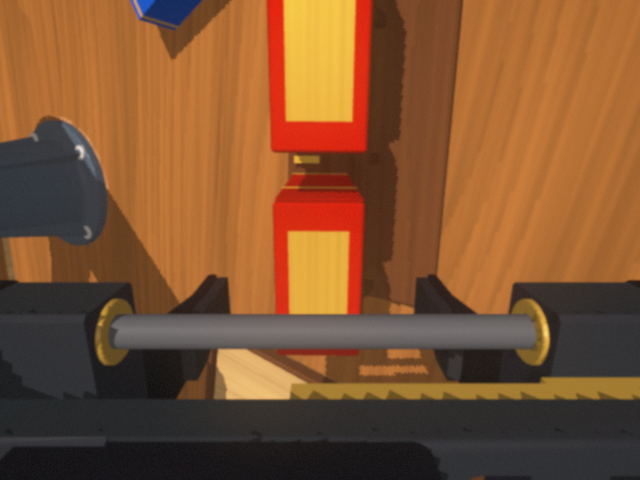

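The wrist view shows the right caddy's lid (275–360, 195–350) centred and square between the open fingers (about 215 and 420). The lid heights match (0.187 m). Next I go down and close.

>>> {"method": "carry_out", "body": {
  "rows": [
    [[0,-1,20,0,0,0],[-1,-1,39,0,0,0],[-2,-1,59,0,0,0],[-2,-1,79,0,0,0],[-2,-1,79,0,0,0],[-2,-1,79,0,0,0]]
  ]
}}

```text
time: 2.75
position: [0.593, 0.0854, 0.2057]
tool_rot: [0.637, 0.73, -0.187, -0.162]
ft_force: [-0.4, -0.8, 0.3]
grip_width: 0.0871
```

>>> {"method": "carry_out", "body": {
  "rows": [
    [[0,0,0,0,0,0],[0,0,0,0,0,0],[0,0,0,0,0,0],[0,0,0,0,0,0],[0,0,0,0,0,0],[0,0,0,0,0,0],[0,0,0,0,0,0]]
  ],
  "fingers": 0,
  "grip_force": 30
}}

```text
time: 3.45
position: [0.5932, 0.0865, 0.2054]
tool_rot: [0.637, 0.73, -0.187, -0.162]
ft_force: [0.1, -0.1, -0.4]
grip_width: 0.0478
```

>>> {"method": "carry_out", "body": {
  "rows": [
    [[0,0,-8,0,0,0],[0,-2,-16,0,0,0],[0,-4,-24,0,0,0],[0,-5,-30,0,0,0],[0,-5,-30,0,0,0],[0,-5,-30,0,0,0],[0,-5,-30,0,0,0],[0,-5,-30,0,0,0]]
  ]
}}

```text
time: 4.25
position: [0.6025, 0.0879, 0.2338]
tool_rot: [0.637, 0.73, -0.188, -0.162]
ft_force: [-0.3, 0.5, -0.8]
grip_width: 0.0474
```

```bash
python3 - <<'E'
from h import *
from rig import robot
F=[]
for _ in range(4):
    F.append(robot.get_obs()["ft_force"]);robot.camera("wrist")
print(np.round(F,2),robot.get_obs()["grip_width"])
plan([(LID['M']+.1*A,RR,5)])
E
```

```text
[[-0.28  0.49 -0.8 ]
 [ 0.25  0.21 -1.24]
 [ 1.06 -0.1  -2.04]
 [ 0.84 -0.37 -1.25]] 0.04756930189933354
t 4.45 F [-0.06  0.27 -1.32] w 0.0476 p [0.6027 0.0879 0.2339]
[24,1,-10,-0.00,0.00,-0.00],[47,2,-20,-0.00,0.00,-0.00],[71,3,-30,-0.00,0.01,-0.00],[94,4,-39,-0.00,0.01,-0.01],[118,5,-49,-0.01,0.01,-0.01],
```

About 1.3 N, so this one is empty. I'll put it back by the same path.

>>> {"method": "carry_out", "body": {
  "rows": [
    [[0,1,8,0,0,0],[0,3,16,0,0,0],[0,4,22,0,0,0],[0,5,27,0,0,0],[0,5,30,0,0,0],[0,5,30,0,0,0],[0,5,30,0,0,0]]
  ]
}}

```text
time: 5.15
position: [0.5929, 0.0865, 0.2054]
tool_rot: [0.637, 0.73, -0.187, -0.162]
ft_force: [0.4, 0.7, -1.9]
grip_width: 0.048
```

>>> {"method": "carry_out", "body": {
  "rows": [
    [[0,0,0,0,0,0],[0,0,0,0,0,0],[0,0,0,0,0,0],[0,0,0,0,0,0],[0,0,0,0,0,0]]
  ],
  "fingers": 1
}}

```text
time: 5.65
position: [0.5929, 0.0864, 0.2055]
tool_rot: [0.637, 0.73, -0.187, -0.162]
ft_force: [0.4, 0.9, 0.1]
grip_width: 0.0799
```

>>> {"method": "carry_out", "body": {
  "rows": [
    [[0,0,-25,0,0,0],[0,0,-50,0,0,0],[0,0,-80,0,0,0],[0,0,-80,0,0,0]]
  ]
}}

```text
time: 6.05
position: [0.6338, 0.0919, 0.2793]
tool_rot: [0.638, 0.731, -0.184, -0.158]
ft_force: [-0.4, -0.4, 0.9]
grip_width: 0.0868
```

```bash
python3 - <<'E'
from h import *
from rig import robot
for n in("scene","top"):
    c=robot.camera(n);W=cloud(c);H,S,V=cv2.split(cv2.cvtColor(c["color"],cv2.COLOR_RGB2HSV))
    m=(H>14)&(H<32)&(V>200)&(W[...,2]>.14)&(W[...,2]<.23)&(abs(W[...,0]-.57)<.05)
    for b in blobs(m,60): print(n,b.sum(),W[b].mean(0).round(4))
    cv2.imwrite(f"pics/{n}1.png",c["color"][:,:,::-1])
plan([(LID['M']+.1*A,RR,5),(LID['M']+.02*A,RR,4)])
E
```

```text
scene 455 [0.5526 0.3165 0.1887]
scene 463 [0.5687 0.2039 0.1885]
scene 295 [0.5864 0.0756 0.1887]
top 291 [0.607  0.6179 0.1644]
t 6.15 F [-0.68  0.06 -0.09] w 0.0868 p [0.6308 0.0918 0.2757]
[24,0,0,0.00,0.00,-0.00],[47,0,0,0.00,0.01,-0.00],[71,0,1,0.00,0.01,-0.00],[94,0,1,0.00,0.01,-0.01],[118,0,1,0.00,0.01,-0.01],[118,0,21,0.00,0.01,-0.01],[118,0,41,0.00,0.01,-0.01],[118,0,61,0.00,0.01,-0.01],[118,0,81,0.00,0.01,-0.01],
```

>>> {"method": "carry_out", "body": {
  "rows": [
    [[24,0,0,0,0,0],[47,0,0,0,0,0],[71,0,0,0,0,0],[94,0,0,0,0,0],[117,0,1,0,0,0],[117,0,1,0,0,0],[117,0,21,0,0,0],[117,0,41,0,0,0],[117,0,61,0,0,0],[117,0,80,0,0,0],[117,0,80,0,0,0]]
  ]
}}

```text
time: 7.25
position: [0.5738, 0.2009, 0.2022]
tool_rot: [0.636, 0.729, -0.191, -0.165]
ft_force: [-0.7, 0.7, -0.1]
grip_width: 0.087
```

>>> {"method": "carry_out", "body": {
  "rows": [
    [[0,0,0,0,0,0],[0,0,0,0,0,0],[0,0,0,0,0,0],[0,0,0,0,0,0],[0,0,0,0,0,0],[0,0,0,0,0,0],[0,0,0,0,0,0]]
  ],
  "fingers": 0
}}

```text
time: 7.95
position: [0.5772, 0.2024, 0.2054]
tool_rot: [0.637, 0.73, -0.187, -0.162]
ft_force: [1.0, -0.0, 0.9]
grip_width: 0.0479
```

>>> {"method": "carry_out", "body": {
  "rows": [
    [[0,0,-8,0,0,0],[0,-2,-16,0,0,0],[0,-4,-24,0,0,0],[0,-5,-30,0,0,0],[0,-5,-30,0,0,0],[0,-5,-30,0,0,0],[0,-5,-30,0,0,0]]
  ]
}}

```text
time: 8.65
position: [0.5865, 0.2037, 0.2336]
tool_rot: [0.637, 0.73, -0.188, -0.162]
ft_force: [-1.3, -0.1, -2.4]
grip_width: 0.0476
```

```bash
python3 - <<'E'
from h import *
from rig import robot
F=[]
for _ in range(4):
    F.append(robot.get_obs()["ft_force"]);robot.camera("wrist")
print(np.round(F,2),robot.get_obs()["grip_width"])
E
```

```text
[[-1.3  -0.11 -2.36]
 [ 0.06  1.19 -1.27]
 [-0.32 -0.02 -1.98]
 [ 0.    0.21 -1.81]] 0.04803277190585188
```

This one reads about 1.8 N, so it is empty too. The left one must be the heavy one. I'll put this one back and go on.

>>> {"method": "carry_out", "body": {
  "rows": [
    [[0,1,8,0,0,0],[0,3,16,0,0,0],[0,4,22,0,0,0],[0,5,27,0,0,0],[0,5,30,0,0,0],[0,5,30,0,0,0],[0,5,30,0,0,0]]
  ]
}}

```text
time: 9.55
position: [0.5771, 0.2024, 0.2054]
tool_rot: [0.637, 0.73, -0.187, -0.162]
ft_force: [0.4, 0.0, -0.5]
grip_width: 0.0476
```

>>> {"method": "carry_out", "body": {
  "rows": [
    [[0,0,0,0,0,0],[0,0,0,0,0,0],[0,0,0,0,0,0],[0,0,0,0,0,0],[0,0,0,0,0,0]]
  ],
  "fingers": 1
}}

```text
time: 10.05
position: [0.5768, 0.2023, 0.2052]
tool_rot: [0.637, 0.73, -0.187, -0.162]
ft_force: [-0.6, 0.2, 0.5]
grip_width: 0.0799
```

>>> {"method": "carry_out", "body": {
  "rows": [
    [[0,0,-25,0,0,0],[0,0,-50,0,0,0],[0,0,-80,0,0,0],[0,0,-80,0,0,0],[0,0,-80,0,0,0]]
  ]
}}

```text
time: 10.55
position: [0.6149, 0.2077, 0.2755]
tool_rot: [0.637, 0.73, -0.187, -0.162]
ft_force: [-0.6, -0.3, 0.1]
grip_width: 0.0872
```

```bash
python3 - <<'E'
from h import *
plan([(LID['L']+.1*A,RR,5),(LID['L']+.02*A,RR,4)])
E
```

```text
t 10.55 F [-0.58 -0.25  0.07] w 0.0872 p [0.6149 0.2077 0.2755]
[23,0,0,0.00,0.00,-0.00],[46,0,0,0.00,0.00,-0.00],[69,0,0,0.00,0.01,-0.00],[93,0,1,0.00,0.01,-0.01],[116,1,1,0.00,0.01,-0.01],[116,1,21,0.00,0.01,-0.01],[116,1,41,0.00,0.01,-0.01],[116,1,61,0.00,0.01,-0.01],[116,1,81,0.00,0.01,-0.01],
```

>>> {"method": "carry_out", "body": {
  "rows": [
    [[23,0,0,0,0,0],[46,0,0,0,0,0],[69,0,0,0,0,0],[93,0,0,0,0,0],[116,1,1,0,0,0],[116,1,1,0,0,0],[116,1,21,0,0,0],[116,1,41,0,0,0],[116,1,61,0,0,0],[116,1,81,0,0,0],[116,1,81,0,0,0],[116,1,81,0,0,0]]
  ]
}}

```text
time: 11.75
position: [0.5612, 0.3165, 0.2031]
tool_rot: [0.637, 0.73, -0.188, -0.162]
ft_force: [0.7, 0.7, 0.3]
grip_width: 0.0869
```

>>> {"method": "carry_out", "body": {
  "rows": [
    [[0,0,0,0,0,0],[0,0,0,0,0,0],[0,0,0,0,0,0],[0,0,0,0,0,0],[0,0,0,0,0,0],[0,0,0,0,0,0],[0,0,0,0,0,0]]
  ],
  "fingers": 0,
  "grip_force": 45
}}

```text
time: 12.45
position: [0.5613, 0.3173, 0.2038]
tool_rot: [0.637, 0.73, -0.187, -0.162]
ft_force: [-0.5, -0.7, 1.4]
grip_width: 0.0479
```

>>> {"method": "carry_out", "body": {
  "rows": [
    [[0,0,-8,0,0,0],[0,-2,-16,0,0,0],[0,-4,-24,0,0,0],[0,-5,-30,0,0,0],[0,-5,-30,0,0,0],[0,-5,-30,0,0,0],[0,-5,-30,0,0,0],[0,-5,-30,0,0,0]]
  ]
}}

```text
time: 13.25
position: [0.5711, 0.3187, 0.2319]
tool_rot: [0.637, 0.73, -0.188, -0.162]
ft_force: [-0.3, 0.1, -6.4]
grip_width: 0.048
```

```bash
python3 - <<'E'
from h import *
from rig import robot
F=[]
for _ in range(3):
    F.append(robot.get_obs()["ft_force"]);robot.camera("wrist")
print(np.round(F,2),robot.get_obs()["grip_width"])
for n in("scene","top"):
    c=robot.camera(n);W=cloud(c);H,S,V=cv2.split(cv2.cvtColor(c["color"],cv2.COLOR_RGB2HSV))
    m=(H>14)&(H<32)&(V>200)&(W[...,2]>.14)&(W[...,2]<.23)&(abs(W[...,0]-.57)<.05)
    for b in blobs(m,60): print(n,b.sum(),W[b].mean(0).round(4))
    if n=="top":
        ok=c["depth"]>0
        tr=(V<150)&(W[...,2]>.012)&(W[...,2]<.026)&ok&(W[...,1]<-.1)
        for b in blobs(tr,150): print("rim",b.sum(),cv2.minAreaRect((W[b][:,:2]*1000).astype(np.float32)))
        tr=(H>10)&(H<28)&(S<150)&(V>170)&(abs(W[...,2]-.008)<.008)&ok
        for b in blobs(tr,2000): print("floor",b.sum(),cv2.minAreaRect((W[b][:,:2]*1000).astype(np.float32)))
    cv2.imwrite(f"pics/{n}2.png",c["color"][:,:,::-1])
o=robot.get_obs();print(o["q"].round(2))
P=np.array(o["position"])
T=frame(-.04,0)
plan([(P+.13*A,RR,5),(np.array([.61,.10,.36]),frame(.05,.25),8),(np.array([.54,-.10,.36]),frame(0,.06),6)])
E
```

```text
[[-0.29  0.07 -6.35]
 [-0.16  0.77 -6.85]
 [-0.05  0.34 -7.31]] 0.047672718988600045
scene 139 [0.5817 0.111  0.1888]
top 121 [0.6137 0.6255 0.1647]
top 70 [0.5814 0.108  0.1876]
rim 317 ((630.0335083007812, -641.3922729492188), (224.03268432617188, 26.205289840698242), 14.473603248596191)
rim 318 ((608.7439575195312, -553.7728271484375), (239.91200256347656, 32.28998947143555), 15.568089485168457)
rim 303 ((622.6180419921875, -596.63623046875), (227.81558227539062, 24.730255126953125), 13.888266563415527)
rim 1425 ((492.7309265136719, -239.93505859375), (223.911376953125, 301.2648010253906), 87.67190551757812)
floor 5143 ((493.19708251953125, -243.24365234375), (202.16659545898438, 282.9839172363281), 88.01138305664062)
[0.31 0.81 1.12 0.08 1.71 0.16]
t 13.5 F [ 0.4   0.37 -6.43] w 0.0476 p [0.5713 0.3187 0.2321]
[0,0,-26,-0.00,0.00,-0.00],[0,0,-52,-0.00,0.01,-0.00],[0,0,-78,-0.00,0.01,-0.00],[0,0,-104,-0.00,0.01,-0.01],[0,0,-130,-0.00,0.01,-0.01],[-28,-7,-128,-0.23,0.04,0.07],[-56,-13,-126,-0.45,0.07,0.14],[-83,-20,-125,-0.68,0.10,0.21],[-111,-27,-123,-0.90,0.13,0.28],[-139,-34,-121,-1.12,0.16,0.36],[-167,-40,-119,-1.35,0.19,0.43],[-194,-47,-118,-1.57,0.21,0.50],[-222,-54,-116,-1.79,0.24,0.58],[-254,-68,-108,-2.02,0.25,0.64],[-285,-82,-100,-2.25,0.26,0.70],[-317,-96,-92,-2.47,0.27,0.76],[-348,-110,-85,-2.70,0.27,0.82],[-379,-124,-77,-2.92,0.28,0.88],[-411,-138,-69,-3.15,0.29,0.95],
```

View pics/top2.png

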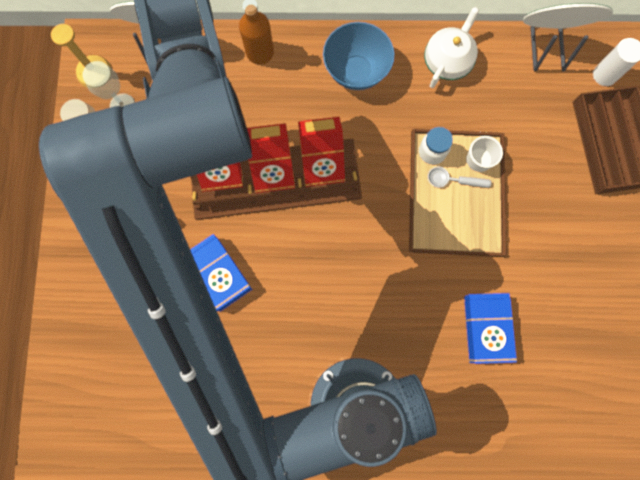

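The left caddy weighs about 6.5 N, so it is the heavy one. The top view shows the tray fully (410–507, 130–256) and clear at about (460,215), with the other two caddies in place. I'll carry it higher than planned to clear the neighbouring lids.

```bash
python3 - <<'E'
from h import *
from rig import robot
P=np.array(robot.get_obs()["position"])
plan([(P+.2*A,RR,6),(np.array([.61,.10,.43]),frame(.05,.25),7),(np.array([.50,-.14,.40]),frame(0,.06),7)])
E
```

```text
t 13.5 F [ 0.4   0.37 -6.43] w 0.0476 p [0.5713 0.3187 0.2321]
[0,0,-33,-0.00,0.00,-0.00],[0,0,-67,-0.00,0.00,-0.00],[0,0,-100,-0.00,0.01,-0.00],[0,0,-133,-0.00,0.01,-0.00],[0,0,-167,-0.00,0.01,-0.01],[0,0,-200,-0.00,0.01,-0.01],[-32,-13,-197,-0.26,0.05,0.08],[-64,-25,-193,-0.52,0.08,0.16],[-96,-37,-190,-0.77,0.11,0.24],[-127,-50,-187,-1.03,0.14,0.33],[-159,-62,-184,-1.28,0.18,0.41],[-191,-75,-180,-1.54,0.21,0.49],[-222,-87,-177,-1.79,0.24,0.58],[-254,-103,-164,-1.99,0.25,0.63],[-286,-119,-150,-2.18,0.26,0.68],[-318,-134,-137,-2.37,0.26,0.73],[-350,-150,-123,-2.57,0.27,0.79],[-381,-166,-110,-2.76,0.28,0.84],[-413,-181,-96,-2.96,0.28,0.89],[-445,-197,-82,-3.15,0.29,0.95],
```

>>> {"method": "carry_out", "body": {
  "rows": [
    [[0,0,-15,0,0,0],[0,0,-35,0,0,0],[0,0,-60,0,0,0],[0,0,-85,0,0,0],[0,0,-110,0,0,0],[0,0,-135,0,0,0],[0,0,-160,0,0,0],[0,0,-185,0,0,0],[0,0,-200,0,0,0],[0,0,-200,0,0,0]]
  ]
}}

```text
time: 14.5
position: [0.6674, 0.3322, 0.4097]
tool_rot: [0.637, 0.731, -0.185, -0.161]
ft_force: [-0.1, 0.6, -6.4]
grip_width: 0.048
```

```bash
python3 - <<'E'
from h import *
plan([(np.array([.61,.10,.43]),frame(.05,.25),9),(np.array([.50,-.14,.40]),frame(0,.06),10)])
E
```

```text
t 14.5 F [-0.09  0.6  -6.38] w 0.048 p [0.6674 0.3322 0.4097]
[-25,-10,3,-0.20,0.03,0.06],[-49,-19,5,-0.39,0.05,0.13],[-74,-29,8,-0.59,0.08,0.19],[-99,-39,11,-0.78,0.10,0.26],[-123,-48,14,-0.98,0.13,0.32],[-148,-58,16,-1.17,0.16,0.38],[-173,-68,19,-1.37,0.18,0.45],[-198,-78,22,-1.56,0.21,0.51],[-222,-87,24,-1.76,0.24,0.58],[-244,-98,34,-1.89,0.24,0.61],[-267,-109,43,-2.03,0.24,0.65],[-289,-120,53,-2.16,0.25,0.69],[-311,-131,62,-2.30,0.25,0.72],[-334,-142,71,-2.44,0.26,0.76],[-356,-153,81,-2.57,0.26,0.80],[-378,-164,90,-2.71,0.27,0.83],[-400,-175,100,-2.84,0.27,0.87],[-423,-186,109,-2.98,0.27,0.91],[-445,-198,118,-3.11,0.28,0.95],
```

>>> {"method": "carry_out", "body": {
  "rows": [
    [[-25,-10,3,-0.2,0.03,0.06],[-49,-19,5,-0.39,0.05,0.13],[-74,-29,8,-0.59,0.08,0.19],[-99,-39,11,-0.78,0.1,0.26],[-123,-48,14,-0.98,0.13,0.32],[-148,-58,16,-1.17,0.16,0.38],[-173,-68,19,-1.37,0.18,0.45],[-198,-78,22,-1.56,0.21,0.51],[-222,-87,24,-1.76,0.24,0.58],[-244,-98,34,-1.89,0.24,0.61],[-267,-109,43,-2.03,0.24,0.65],[-289,-120,53,-2.16,0.25,0.69],[-311,-131,62,-2.3,0.25,0.72],[-334,-142,71,-2.44,0.26,0.76],[-356,-153,81,-2.57,0.26,0.8],[-378,-164,90,-2.71,0.27,0.83],[-400,-175,100,-2.84,0.27,0.87],[-423,-186,109,-2.98,0.27,0.91],[-445,-198,118,-3.11,0.28,0.95],[-445,-198,118,-3.11,0.28,0.95]]
  ]
}}

```text
time: 16.5
position: [0.4953, -0.1415, 0.3987]
tool_rot: [0.708, 0.705, -0.025, -0.025]
ft_force: [-0.9, -0.3, -5.6]
grip_width: 0.0479
```

```bash
python3 - <<'E'
from h import *
plan([(np.array([.443,-.2375,.32]),frame(-.04,0),6),(np.array([.443,-.2375,.208]),frame(-.04,0),6)])
E
```

```text
t 16.5 F [-0.91 -0.26 -5.58] w 0.0479 p [ 0.4953 -0.1415  0.3987]
[-16,-8,14,-0.09,0.00,0.04],[-32,-15,27,-0.17,0.00,0.09],[-48,-23,41,-0.26,0.01,0.13],[-64,-31,55,-0.34,0.01,0.17],[-80,-38,69,-0.43,0.01,0.22],[-96,-46,82,-0.51,0.01,0.26],[-96,-45,101,-0.51,0.01,0.26],[-96,-43,120,-0.51,0.01,0.26],[-96,-42,138,-0.51,0.01,0.26],[-96,-41,157,-0.51,0.01,0.26],[-96,-39,175,-0.51,0.01,0.26],[-96,-38,194,-0.51,0.01,0.26],
```

>>> {"method": "carry_out", "body": {
  "rows": [
    [[-16,-8,14,-0.09,0,0.04],[-32,-15,27,-0.17,0,0.09],[-48,-23,41,-0.26,0,0.13],[-64,-31,55,-0.34,0,0.17],[-80,-38,69,-0.43,0,0.22],[-96,-46,82,-0.51,0,0.26],[-96,-45,101,-0.51,0,0.26],[-96,-43,120,-0.51,0,0.26],[-96,-42,138,-0.51,0,0.26],[-96,-41,157,-0.51,0,0.26],[-96,-39,175,-0.51,0,0.26],[-96,-38,194,-0.51,0,0.26],[-96,-38,194,-0.51,0,0.26],[-96,-38,194,-0.51,0,0.26]]
  ]
}}

```text
time: 17.9
position: [0.4478, -0.2353, 0.209]
tool_rot: [0.72, 0.694, 0.001, 0.002]
ft_force: [-0.7, 0.4, -6.1]
grip_width: 0.0478
```

```bash
python3 - <<'E'
from h import *
from rig import robot
c=robot.camera("scene");cv2.imwrite("pics/s3.png",c["color"][:,:,::-1])
W=cloud(c);H,S,V=cv2.split(cv2.cvtColor(c["color"],cv2.COLOR_RGB2HSV))
red=((H<6)|(H>174))&(S>150)&(V>50)&(c["depth"]>0)&(W[...,1]<-.1)&(W[...,2]<.3)
for b in blobs(red,80): print(b.sum(),W[b].min(0).round(3),W[b].max(0).round(3))
plan([(np.array([.443,-.2375,.185]),frame(-.04,0),4),(np.array([.443,-.2375,.178]),frame(-.04,0),7)])
o=robot.get_obs();print((frame(-.04,0).inv()*Ro.from_quat(o["tool_rot"])).as_rotvec().round(3))
E
```

```text
249 [-0.826 -0.446  0.066] [-0.79  -0.389  0.124]
281 [ 0.348 -0.225  0.009] [ 0.531 -0.189  0.237]
820 [ 0.438 -0.28   0.048] [ 0.477 -0.189  0.136]
t 17.95 F [-0.03  0.2  -6.21] w 0.0477 p [ 0.4484 -0.2359  0.2096]
[0,-1,6,0.01,0.00,0.01],[-1,-3,12,0.02,0.01,0.01],[-1,-4,18,0.03,0.01,0.02],[-2,-5,25,0.04,0.01,0.03],[-2,-5,26,0.04,0.01,0.03],[-2,-6,27,0.04,0.01,0.03],[-2,-6,28,0.04,0.01,0.03],[-2,-6,29,0.04,0.01,0.03],[-2,-6,30,0.04,0.01,0.03],[-2,-6,31,0.04,0.01,0.03],[-2,-6,32,0.04,0.01,0.03],
[-0.006 -0.002 -0.004]
```

View pics/s3.png

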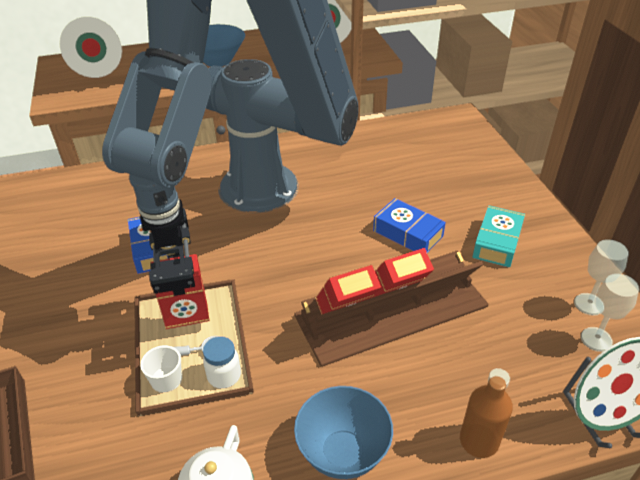

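The scene view shows the caddy upright above the tray's free part (185,305). The cup, pot and spoon are untouched, and both empties are leaning in their bays. I lower it slowly.

>>> {"method": "carry_out", "body": {
  "rows": [
    [[0,-1,6,0,0,0],[-1,-3,12,0.02,0,0],[-1,-4,17,0.04,0,0],[-2,-5,22,0.04,0,0],[-2,-5,24,0.04,0,0],[-2,-5,26,0.04,0,0],[-2,-5,27,0.04,0,0],[-2,-5,28,0.04,0,0],[-2,-5,28,0.04,0,0],[-2,-5,28,0.04,0,0]]
  ]
}}

```text
time: 18.95
position: [0.4436, -0.2383, 0.1812]
tool_rot: [0.72, 0.694, -0.001, 0.001]
ft_force: [-0.8, 0.8, -6.0]
grip_width: 0.0478
```

>>> {"method": "carry_out", "body": {
  "rows": [
    [[0,0,0.5,0,0,0],[0,0,1,0,0,0],[0,0,1,0,0,0],[0,0,1.5,0,0,0],[0,0,2,0,0,0],[0,0,2,0,0,0],[0,0,2,0,0,0]]
  ]
}}

```text
time: 19.65
position: [0.4435, -0.2383, 0.1791]
tool_rot: [0.72, 0.694, -0.001, 0.001]
ft_force: [0.4, 0.3, -5.9]
grip_width: 0.048
```

>>> {"method": "carry_out", "body": {
  "rows": [
    [[0,0,0.5,0,0,0],[0,0,1,0,0,0],[0,0,1,0,0,0],[0,0,1,0,0,0]]
  ]
}}

```text
time: 20.05
position: [0.4435, -0.2383, 0.1781]
tool_rot: [0.72, 0.694, -0.001, 0.001]
ft_force: [-0.1, 0.1, -5.8]
grip_width: 0.0475
```

>>> {"method": "carry_out", "body": {
  "rows": [
    [[0,0,0.5,0,0,0],[0,0,1,0,0,0],[0,0,1,0,0,0],[0,0,1,0,0,0]]
  ]
}}

```text
time: 20.45
position: [0.4435, -0.2384, 0.1776]
tool_rot: [0.72, 0.694, -0.001, 0.001]
ft_force: [-1.2, -0.6, 0.5]
grip_width: 0.0482
```

Contact: the load has come off (−5.8 to +0.5 N). I open and withdraw straight up.

>>> {"method": "carry_out", "body": {
  "rows": [
    [[0,0,0,0,0,0],[0,0,0,0,0,0],[0,0,0,0,0,0],[0,0,0,0,0,0],[0,0,0,0,0,0],[0,0,0,0,0,0]]
  ],
  "fingers": 1
}}

```text
time: 21.05
position: [0.4435, -0.2383, 0.1771]
tool_rot: [0.72, 0.694, -0.001, 0.001]
ft_force: [-0.2, -0.7, 0.5]
grip_width: 0.0841
```

>>> {"method": "carry_out", "body": {
  "rows": [
    [[0,0,-10,0,0,0],[0,0,-30,0,0,0],[0,0,-60,0,0,0],[0,0,-95,0,0,0],[0,0,-130,0,0,0],[0,0,-160,0,0,0],[0,0,-160,0,0,0],[0,0,-160,0,0,0],[0,0,-160,0,0,0]]
  ]
}}

```text
time: 21.95
position: [0.4427, -0.2373, 0.3362]
tool_rot: [0.72, 0.694, -0.001, -0.0]
ft_force: [-0.2, 0.2, -0.6]
grip_width: 0.0868
```

```bash
python3 - <<'E'
from h import *
from rig import robot
o=robot.get_obs();print(o["time"],o["ft_force"].round(2),o["joint_velocities"].round(3))
for n in("scene","top"):
    c=robot.camera(n);W=cloud(c);H,S,V=cv2.split(cv2.cvtColor(c["color"],cv2.COLOR_RGB2HSV))
    m=(H>14)&(H<32)&(V>200)&(W[...,2]>.13)&(W[...,2]<.23)&(W[...,0]>.38)&(W[...,0]<.62)
    for b in blobs(m,60): print(n,b.sum(),W[b].mean(0).round(4),W[b][:,2].min().round(4),W[b][:,2].max().round(4))
    cv2.imwrite(f"pics/{n}4.png",c["color"][:,:,::-1])
E
```

```text
21.95 [-0.22  0.18 -0.61] [-0.002  0.016  0.006  0.001 -0.001 -0.002]
scene 487 [0.5689 0.2027 0.1887] 0.1772 0.1986
scene 346 [ 0.444  -0.2377  0.1612] 0.1561 0.166
scene 526 [0.5848 0.0887 0.1889] 0.1774 0.1981
top 281 [0.6068 0.6183 0.1644] 0.15 0.1721
top 273 [0.5684 0.2003 0.1877] 0.176 0.1979
```

View pics/scene4.png

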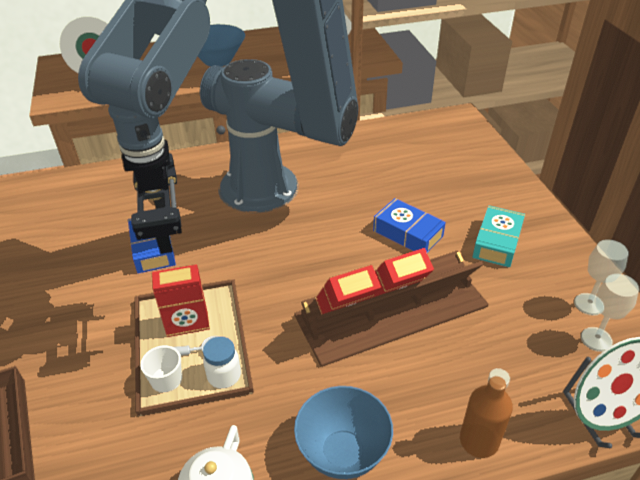

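The picture shows the full caddy upright on the tray (180,300), with the gripper clear above it. The empties are back at (355,285) and (410,264), with their lids within 1 mm of the start. The cup, pot and spoon have not moved. I'm handing in.

```bash
python3 -c "
from rig import robot
print(robot.hand_in())"
```

```text
the job is handed in; nothing more can be done
None
```

The full caddy now stands upright on the free part of the tea tray, and the job was handed in at about 22 s of the 72 s allowed.

- **Hefting:** The right and middle caddies weighed about 1.3 N and 1.8 N, so both were empty and went back into their bays. The left one weighed about 6.5 N and was the one I moved.
- **Setting down:** I lowered it in 0.5 mm steps until its weight came off the gripper, with no impact seen, then opened the fingers and lifted clear.
- **Full caddy:** Its lid is centred at (0.444, -0.238), within about 1 mm of the target spot, at a height of 0.161 m against 0.158 m expected. The scene camera also read the other lids about 2 mm high, so I take it to be standing on the tray floor.
- **Empty caddies:** In the scene camera both lids are within about 1 mm of where they started, still leaning in their bays. In the last check the top camera picked up only the middle one, so the right one rests on the scene view alone.
- **Cup, sugar pot and spoon:** They look unmoved in the last picture; I did not measure them.

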